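# Refit a swung-aside oil pipe in its sprung clip

## Robot

A 7-joint arm with a two-finger parallel gripper is mounted at the origin on the work surface. World frame = base frame: x ahead of the robot, y to its left, z up, the work surface at z = 0. Lengths are in mm, angles in rad, forces in N, time in s.
With the tool pointing down it reaches from about 400 to 875 mm from the base axis. Payload 4.4 kg.
Tool frame: the origin (TCP) lies at the very end of the fingers, on their centre line; the grasp point (between the pads) lies 19 mm behind it; z points along the fingers, y is the line along which they close (so a half turn about z gives the same grasp; the last joint's range is limited). The gripper opens to 85 mm and grips with 20 to 120 N. Pads are 22 mm wide; open, the fingers measure 114 mm over their backs; the gripper's body (76 mm by 85 mm) begins 54 mm behind the grasp point. The pads swing forward as they close: fully open they stand 13 mm farther back than shut.
Start: joints at [-1.299, 0.628, 0.038, 1.517, -0.027, 0.996, -0.02], TCP at [215.394, 613.289, 205.713] pointing down, gripper open.
Joint ranges: [-3.06, 3.06], [-0.37, 2.12], [-1.25, 1.32], [0.18, 2.47], [-1.1, 4.24], [0.23, 1.98], [-2.94, 2.94]. Speed limits (rad/s): [2.57, 2.57, 3.14, 3.14, 3.14, 3.14, 3.14].

## Interface

Orientations are given as [roll, pitch, yaw] about the fixed x, y, z axes, in that order (R = Rz(yaw) Ry(pitch) Rx(roll)).
In Python, from cell import ctrl gives the robot as it stands.
- The arm moves only by the tool step_arm, never from a script. Its argument "series" is a list that holds one entry, the list of rows, each a list of 7 numbers: the turn, a rotation vector about the tool's x, y, z as a fraction of full scale, then the shift along the tool's x, y, z as a fraction of full scale, then the closure, from 0 (fully open) to 1 (shut). In form: [[[ax, ay, az, tx, ty, tz, gripper], ...]]. A call has 1 to 12 rows; each row shifts and turns the commanded pose from where the row before left it, along the tool's axes as they then stand; what a row does not reach is not made up. Full scale, the value 1, is 150 mm for a shift and 45 degrees for a turn. A row lasts 1/10 s, in which the tool goes at most 50 mm and 8.59 degrees, less where a joint would pass 70% of its speed; a pose out of reach is approached as far as the arm can. A call with a number of a shift or a turn outside -1 to 1 is refused whole. A call with a gripper value outside its range is refused whole. The fingers move at their own pace and stop on an object; the grip force is fixed at half the most. Time passes only in rows, so rows that do not move let the fingers close. It gives the time, the measured TCP pose, the force, the opening and the grip force at its end, in the units of the state.
- ctrl.read_state(): the state, without advancing time (a new reading comes with each control period).
- ctrl.get_image(name): name is "side" or "top" or "wrist"; returns a dict with "img" (480x640x3 uint8, red, green, blue), "fx", "fy", "cx", "cy" (pixels), "R" (3x3) and "t" (3): a world point X has camera coordinates R X + t. Camera axes: x right, y down, z forward; pixel columns grow to the right and rows downward; lengths in mm; the calibration is good to about 2 mm. A picture is of the moment at which its call begins. There is no depth.
- ctrl.finish_job(): hands the job in; it is judged then, once.
Trained networks look in a picture, given as the dict that the camera call returned (one of the last four; its "shot" number tells which), for a name from the list of things; names that differ only in an ending like _2 or _b are one class to them, and where a whole thing is asked for, a point or a joint stands for the part that bears it (a point fixed in the world has none). Each returns a list of dicts, best first, with "score" (0 to 1); they miss things now and then, are a little off and sometimes report something else, mostly with a low value. They report only what shows in the picture. A call takes as long as a camera call.
- ctrl.recognise(picture, thing): "centre" ([column, row] in pixels, amid what is visible of it).
The state is a dict: "clock": time; "qpos": joint angles; "qd": joint speeds; "tau": joint torques, N m; "eef_pos": TCP position; "tool_rot": TCP orientation; "force": force on the tool from outside, world axes, zero at the start; "torque": the same for the moment, N m; "width": finger opening in mm; "gripper_force": force on a finger pad.
Only numpy, scipy, OpenCV 4.12 (cv2) and the standard library are available. Lean on these libraries where they do the work, as an engineer would, in place of code of your own. Each camera call takes 0.05 s, during which the arm holds its last target. There are 200 camera calls.

## Task

The steel oil pipe in the gearbox case has been swung aside and lies across the flange. Swing it back over its clip (the tall black finger stops it there) and press it down past the yellow sprung jaw until it is fully home and the jaw has closed over it, without slamming or forcing it. Then nip up the brass wing nut on the pipe's union, clockwise to its stop, and leave everything else where it is.

Things in the scene. Friction and masses are not known exactly. Their poses are not given: they have to be found in the camera images.
- case: Open aluminium gearbox case half, fixed, a tray open side up: flange 288 x 318 mm outside, top face at z = 75 mm; inside 240 x 270 mm, floor at 10 mm. Origin: centre of its underside. Its +y wall (inner face y = 135 mm, flange out to 159) has a notch, x -13 to 13, down to z = 45 mm, that lets the pipe out.
- clip_seat (a point): Centre of the clip's seat, where the pipe's centre line lies when home: 17 mm below the flange face. Axes as case. The clip, 12 mm wide along y (case y 116 to 128), stands inside the notch: tall black fixed finger on the -x side (face 6.4 mm from the seat's centre, top 29 mm above it), yellow sprung jaw on the +x side.
- jaw (a joint): Yellow sprung jaw, hinged below the seat on its +x side (rad): 0 closed, where a spring keeps it; grows to 0.6 as its top is pushed to +x. Its sloping nose reaches over the seat; top 15 mm above the seat's centre. Pushing the pipe down at the clip with about 10 to 16 N wedges it open 0.25 rad; it snaps shut over the pipe when home.
- union (a point): Centre of the union, at the case's (0, -110, 58) mm: an upright stud, 10 mm thick, on which the pipe's eye pivots. Axes as case. The line from here along case +y to clip_seat is the pipe's centre line when home (level, 232 mm).
- pipe: Loose straight steel pipe, 12 mm thick, 306 mm long from its eye (28 mm wide, 14 high, hole 14) to a brass end 17 mm thick. Origin: centre of the eye, on the stud. Its free end now lies on the +y flange, 45 to 80 mm to the +x side of the notch, so it climbs 0.09 rad. Its x axis points from eye to free end but 0.09 rad below the pipe's line. 0.22 kg.
- pipe_clip_point (a point): Point on the pipe's centre line, 232 mm from the eye's centre: the part that sits in the clip. It rests some 14 mm above clip_seat when laid in the clip's mouth, and at clip_seat when home.
- pipe_press_point (a point): Point on the pipe's centre line, 195 mm from the eye's centre, inside the case, with about 50 mm of free depth below it: a good place to push the pipe sideways and to press it down, clear of the clip and wall.
- wing_nut (a joint): Brass wing nut on the union stud, above the pipe's eye (rad): 0 loose, grows as it turns clockwise seen from above, to the stop at 1.45 (tight); it sinks 1 mm per radian. Stiff thread (about 0.05 N m), stays where left. Loose at the start (0 to 0.35).
- wing_nut_grip (a point): Middle of the wing nut's flat wings, on the stud's axis, about 87 mm above the bench: wings 46 mm long along this point's x axis (56 over their rounded ends), 9 mm thick along its y, 22 mm high (z -11 to 11 here); below them a hub 22 mm across. Turns with the nut.
- bearing: Bystander: loose steel bearing ring, 52 mm across, 16 high, on the case floor at its -x side. Origin: centre of its underside.
- gear: Bystander: loose dark gear, 67 mm across, 34 high, on the case floor at its -x side. Origin: centre of its underside.
- clutch_pack: Bystander: stack of clutch plates, ring 127 mm across, 27 high, on the bench at the left. Origin: centre of its underside.
- screwdriver: Bystander: yellow screwdriver lying on the bench at the right.
- spanner: Bystander: steel spanner lying on the bench at the left.
- spray_can: Bystander: blue spray can, 64 mm across, 190 high, standing on the bench at the right. Origin: centre of its underside.

How it is judged:
By the outcome, as a careful person would: the job done as asked, in the order asked, and still so for the second after the job is handed in, with the robot touching nothing.
It also fails if it takes over 48 s, if anything falls off the work surface, if the arm or the gripper's body presses on something with over 40 N, if the wrist force passes 120 N, or if a joint passes its speed limit or range.

## Working session

There is one attempt and no reset: what is moved stays moved. The work goes in short steps, Python scripts to look and compute and a tool call to move; the robot and the scene stay as the last step left them, time stands still between calls to the robot, and variables do not carry over. Pictures are saved under pics/ and viewed, at most 10 in all, crops included, and the job is handed in when it is done.

Besides the shell and the picture viewer there is one more tool, called after "Request:" by a JSON object that holds its "fn" and its "kwargs", one argument or row to a line. step_arm: Moves the arm, as the interface text tells. Shift numbers are shares of 150 mm and turn numbers shares of 45 degrees, none past 1 either way. Its arguments: {"type":"object","properties":{"series":{"type":"array","items":{"type":"array","items":{"type":"array","items":{"type":"number","minimum":-1,"maximum":1}}}}},"required":["series"]}

```bash
mkdir -p pics
cat > h.py <<'E'
import numpy as np,cv2
from cell import ctrl
def save(d,n): cv2.imwrite(f"pics/{n}.png",d["img"][:,:,::-1])
def proj(d,X):
    c=np.atleast_2d(X)@np.array(d["R"]).T+np.array(d["t"]); return np.c_[d["fx"]*c[:,0]/c[:,2]+d["cx"],d["fy"]*c[:,1]/c[:,2]+d["cy"]]
def atz(d,uv,z):
    R=np.array(d["R"]);C=-R.T@np.array(d["t"]); r=R.T@np.array([(uv[0]-d["cx"])/d["fx"],(uv[1]-d["cy"])/d["fy"],1]); return C+r*(z-C[2])/r[2]
E
python3 - <<'E'
from h import *
s=ctrl.read_state();print({k:np.round(v,3).tolist() for k,v in s.items()})
for n in("top","side"):
    d=ctrl.get_image(n);save(d,n+"0");print(n,-np.array(d["R"]).T@np.array(d["t"]))
    for t in("case","clip_seat","jaw","union","pipe","pipe_press_point","pipe_clip_point","wing_nut","wing_nut_grip","gear","bearing"):
        try:r=ctrl.recognise(d,t)[:2];print(t,[(np.round(x["centre"]).tolist(),round(x["score"],2),np.round(atz(d,x["centre"],75)).tolist()) for x in r])
        except Exception as e: print(t,e)
E
```

```text
{'clock': 0.0, 'qpos': [-1.299, 0.629, 0.038, 1.518, -0.027, 0.996, -0.02], 'qd': [0.001, -0.001, -0.001, 0.001, 0.001, 0.002, -0.001], 'tau': [-0.001, -56.34, 1.226, -19.344, 0.011, 0.011, 0.0], 'eef_pos': [215.176, 612.651, 204.81], 'tool_rot': [-3.14, 0.0, 2.804], 'force': [0.193, 0.073, 0.482], 'torque': [0.0, -0.015, 0.038], 'gripper_force': 0.0, 'width': 85.444}
top [ 375.79251754    7.63571063 1200.55333346]
case [([315.0, 227.0], 0.63, [545.0, -13.0, 75.0])]
clip_seat []
jaw []
union [([317.0, 223.0], 0.75, [555.0, -17.0, 75.0])]
pipe [([299.0, 207.0], 0.82, [594.0, 29.0, 75.0]), ([498.0, 209.0], 0.54, [600.0, -468.0, 75.0])]
pipe_press_point [([296.0, 207.0], 0.63, [595.0, 35.0, 75.0])]
pipe_clip_point [([300.0, 212.0], 0.75, [581.0, 26.0, 75.0])]
wing_nut [([359.0, 218.0], 0.48, [570.0, -121.0, 75.0])]
wing_nut_grip [([358.0, 217.0], 0.56, [572.0, -118.0, 75.0])]
gear [([341.0, 256.0], 0.58, [473.0, -77.0, 75.0]), ([302.0, 257.0], 0.52, [469.0, 19.0, 75.0])]
bearing [([302.0, 256.0], 0.52, [471.0, 19.0, 75.0]), ([136.0, 200.0], 0.51, [603.0, 433.0, 75.0])]
side [ -81.1599693  -911.83891061  826.50350569]
case [([330.0, 252.0], 0.57, [526.0, -66.0, 75.0])]
clip_seat [([329.0, 251.0], 0.89, [526.0, -58.0, 75.0])]
jaw [([323.0, 267.0], 0.55, [470.0, -114.0, 75.0])]
union [([330.0, 253.0], 0.66, [524.0, -69.0, 75.0]), ([329.0, 232.0], 0.3, [584.0, 27.0, 75.0])]
pipe [([334.0, 238.0], 0.86, [576.0, -12.0, 75.0])]
pipe_press_point [([329.0, 234.0], 0.87, [577.0, 14.0, 75.0])]
pipe_clip_point [([332.0, 235.0], 0.58, [582.0, 4.0, 75.0])]
wing_nut []
wing_nut_grip [([331.0, 233.0], 0.63, [584.0, 15.0, 75.0]), ([354.0, 256.0], 0.41, [572.0, -119.0, 75.0])]
gear [([319.0, 267.0], 0.55, [459.0, -106.0, 75.0])]
bearing [([300.0, 256.0], 0.51, [442.0, -37.0, 75.0])]
```

Run:
```python
import cv2
a=cv2.imread("pics/top0.png")[140:310,220:420];cv2.imwrite("pics/top0c.png",cv2.resize(a,None,fx=3.5,fy=3.5,interpolation=3)[:600,:800])
```

```text
(no output)
```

View pics/top0c.png

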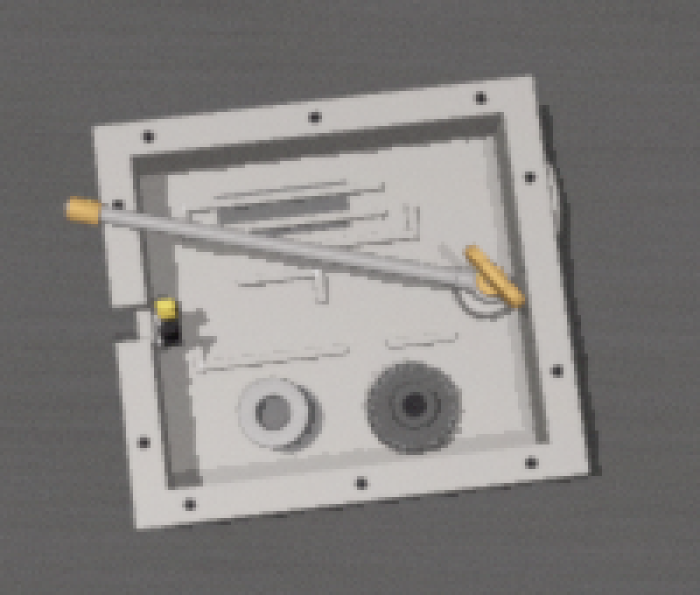

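View pics/side0.png

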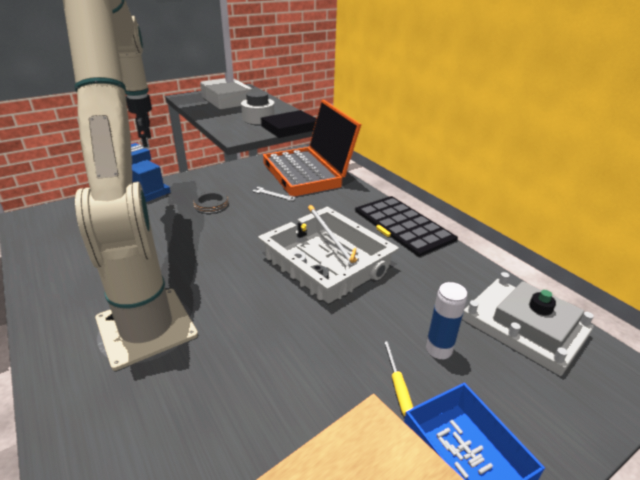

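The top crop shows the case's flange corners at crop pixels (95,126), (533,76), (590,472) and (136,528). The clip is at (167,320), the wing nut at (494,276) and the pipe end at (80,210).

```bash
cat >> h.py <<'E'
def fit(P,Q):
    P=np.array(P,float);Q=np.array(Q,float);a=P-P.mean(0);b=Q-Q.mean(0)
    th=np.arctan2((a[:,0]*b[:,1]-a[:,1]*b[:,0]).sum(),(a*b).sum());R=np.array([[np.cos(th),-np.sin(th)],[np.sin(th),np.cos(th)]])
    return th,R,Q.mean(0)-R@P.mean(0)
E
python3 - <<'E'
from h import *
d=ctrl.get_image("top")
px=lambda u,v:(220+(u+.5)/3.5-.5,140+(v+.5)/3.5-.5)
c=[(144,159),(144,-159),(-144,-159),(-144,159)]
Q=[atz(d,px(*p),75)[:2] for p in[(95,126),(533,76),(590,472),(136,528)]]
th,R,t=fit(c,Q);print(th,t,(R@np.array(c).T).T+t-Q)
for n,p in dict(union=(0,-110),clip=(0,122),press=(0,85)).items():print(n,R@p+t)
a,b=atz(d,px(470,250),90),atz(d,px(518,301),90);print("nut",a,b,(a+b)/2,np.arctan2(*(a-b)[[1,0]]))
print("pipe end",atz(d,px(80,210),90), "pipe@",atz(d,px(240,241),80))
E
```

```text
0.14098560987226505 [550.87473216 -16.13381615] [[ 0.04021551  0.57757039]
 [ 0.25090453 -0.26230631]
 [-0.5180537   0.39650842]
 [ 0.22693366 -0.7117725 ]]
union [ 566.33182364 -125.04239397]
clip [533.73141253 104.65569744]
press [538.93061603  68.02281217]
nut [ 584.21381646 -107.13700312   90.        ] [ 548.76221254 -141.06955007   90.        ] [ 566.4880145 -124.1032766   90.       ] 0.7635082315950921
pipe end [606.47953723 167.13496024  90.        ] pipe@ [588.84699274  54.76623566  80.        ]
```

Request:
{"fn": "step_arm", "kwargs": {
  "series": [
    [[0,0,0.19,0,0,0,1],[0,0,0.19,0,0,0,1],[0,0,0.19,0,0,0,1],[0,0,0.19,0,0,0,1],[0,0,0.19,0,0,0,1],[0,0,0.19,0,0,0,1],[0,0,0.19,0,0,0,1],[0,0,0.19,0,0,0,1],[0,0,0.19,0,0,0,1],[0,0,0.19,0,0,0,1],[0,0,0.19,0,0,0,1],[0,0,0.19,0,0,0,1]]
  ]
}}

```text
clock: 2.45
eef_pos: [215.2, 613.4, 205.7]
tool_rot: [-3.141, -0.0, 1.007]
force: [-0.6, 0.8, -0.4]
width: -0.0
gripper_force: 0.0
```

Request:
{"fn": "step_arm", "kwargs": {
  "series": [
    [[0,0,0.19,0,0,0,1],[0,0,0.19,0,0,0,1],[0,0,0.19,0,0,0,1],[0,0,0.19,0,0,0,1],[0,0,0.19,0,0,0,1],[0,0,0.161,0,0,0,1],[0,0,0,0,0,0,1]]
  ]
}}

```text
clock: 3.15
eef_pos: [215.0, 613.4, 205.4]
tool_rot: [3.141, -0.0, 0.141]
force: [1.1, -0.4, 0.5]
width: -0.0
gripper_force: 0.0
```

```bash
cat >> h.py <<'E'
from scipy.spatial.transform import Rotation as Ro
def need(target):
    s=ctrl.read_state();R=Ro.from_euler("xyz",s["tool_rot"]).as_matrix()
    print("t",s["clock"],"pos",np.round(s["eef_pos"],1),"rot",np.round(s["tool_rot"],4),"F",np.round(s["force"],1),"T",np.round(s["torque"],2),"w",s["width"])
    print("shift/150:",np.round(R.T@(np.array(target)-s["eef_pos"])/150,4), "q",np.round(s["qpos"],2))
E
python3 - <<'E'
from h import *
p=np.array([566.3,-125.])+195*np.array([.1365,.99])
e=np.array([np.cos(.141),np.sin(.141)])
t=p+45*e;print(p,t)
need([*t,120])
E
```

```text
[592.9175  68.05  ] [637.47091811  74.37399673]
t 3.15 pos [215.  613.4 205.4] rot [ 3.141e+00 -2.000e-04  1.407e-01] F [ 1.1 -0.4  0.5] T [-0.05 -0.01  0.03] w -0.04147640907720786
shift/150: [2.2843 3.9525 0.572 ] q [-1.69  0.74  0.77  1.53 -0.56  1.1  -2.23]
```

Request:
{"fn": "step_arm", "kwargs": {
  "series": [
    [[0,0,0,0.143,0.247,0,1],[0,0,0,0.143,0.247,0,1],[0,0,0,0.143,0.247,0,1],[0,0,0,0.143,0.247,0,1],[0,0,0,0.143,0.247,0,1],[0,0,0,0.143,0.247,0,1],[0,0,0,0.143,0.247,0,1],[0,0,0,0.143,0.247,0,1],[0,0,0,0.143,0.247,0,1],[0,0,0,0.143,0.247,0,1],[0,0,0,0.143,0.247,0,1],[0,0,0,0.143,0.247,0,1]]
  ]
}}

```text
clock: 4.35
eef_pos: [533.5, 207.9, 205.9]
tool_rot: [-3.141, -0.0, 0.144]
force: [0.9, 1.0, -0.3]
width: 0.2
gripper_force: 0.0
```

Request:
{"fn": "step_arm", "kwargs": {
  "series": [
    [[0,0,0,0.143,0.247,0,1],[0,0,0,0.143,0.247,0,1],[0,0,0,0.143,0.247,0,1],[0,0,0,0.143,0.247,0,1],[0,0,0,0,0,0.19,1],[0,0,0,0,0,0.19,1],[0,0,0,0,0,0.19,1],[0,0,0,0,0,0,1],[0,0,0,0,0,0,1]]
  ]
}}

```text
clock: 5.25
eef_pos: [638.4, 74.3, 120.6]
tool_rot: [3.141, 0.0, 0.142]
force: [-0.0, -0.6, 0.1]
width: -0.1
gripper_force: 0.0
```

Run:
```python
from h import *
need([637.5,74.4,63])
d=ctrl.get_image("wrist");save(d,"w1")
d=ctrl.get_image("top");save(d,"t1")
```

```text
t 5.25 pos [638.4  74.3 120.6] rot [3.1415e+00 2.0000e-04 1.4220e-01] F [-0.  -0.6  0.1] T [-0.02 -0.03  0.03] w -0.08398161559947685
shift/150: [-0.0057 -0.0016  0.3837] q [-0.52  0.8   0.63  1.63 -0.57  0.9  -1.09]
```

View pics/w1.png

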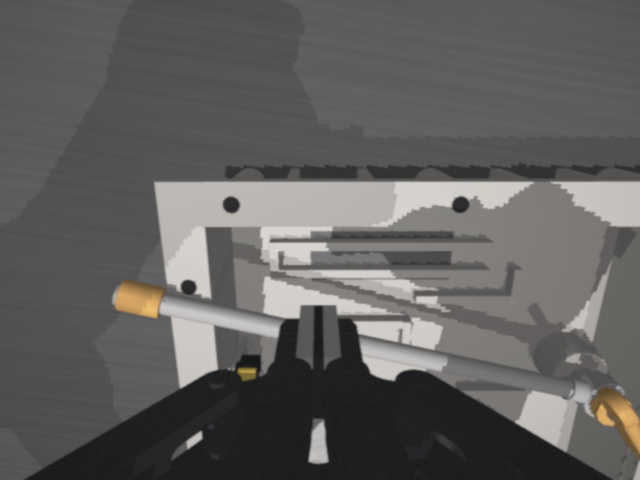

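The wrist view shows the closed fingertips at about (318,310) and the pipe running from its brass end (138,300) to the eye (590,390). I'll compute the clearance.

Run:
```python
from h import *
d=ctrl.get_image("wrist")
s=ctrl.read_state()
print(proj(d,s["eef_pos"]),proj(d,[637.5,74.4,63]),-np.array(d["R"]).T@d["t"])
for uv,z in(((140,299),86),((250,325),78),((450,361),68),((575,385),60)):print(atz(d,uv,z))
e=np.array([566.3,-125]);print(proj(d,[[*(e+r*np.array([.1365,.99])),58+.09*r] for r in(0,100,195,295)]))
```

```text
[[322.76123642 295.79800005]] [[321.01383546 254.97729182]] [717.96462286  87.72514641 290.2443921 ]
[606.80716869 168.78593493  86.        ]
[594.86846072 109.40633359  78.        ]
[581.67170781 -14.35456287  68.        ]
[ 570.61024345 -103.39498315   60.        ]
[[602.36832836 392.40965829]
 [467.08088943 364.71507663]
 [320.90575331 334.79168334]
 [144.30276126 298.63942838]]
```

Request:
{"fn": "step_arm", "kwargs": {
  "series": [
    [[0,0,0,0,0,0.1,1],[0,0,0,0,0,0.15,1],[0,0,0,0,0,0.1,1],[0,0,0,0,0,0.05,1],[0,0,0,0,0,0,1]]
  ]
}}

```text
clock: 5.9
eef_pos: [637.4, 74.3, 58.9]
tool_rot: [-3.142, 0.002, 0.14]
force: [0.0, -0.4, 0.2]
width: -0.4
gripper_force: 0.0
```

Request:
{"fn": "step_arm", "kwargs": {
  "series": [
    [[0,0,0,-0.04,0,0,1],[0,0,0,-0.04,0,0,1],[0,0,0,-0.04,0,0,1],[0,0,0,-0.03,0,0,1],[0,0,0,-0.03,0,0,1],[0,0,0,-0.03,0,0,1],[0,0,0,-0.03,0,0,1],[0,0,0,-0.03,0,0,1],[0,0,0,-0.03,0,0,1],[0,0,0,-0.03,0,0,1],[0,0,0,-0.03,0,0,1],[0,0,0,0,0,0,1]]
  ]
}}

```text
clock: 7.1
eef_pos: [584.0, 66.7, 60.2]
tool_rot: [-3.141, 0.001, 0.14]
force: [0.3, -0.4, -0.4]
width: 0.3
gripper_force: 0.0
```

```bash
cat >> h.py <<'E'
def case(p): p=np.array(p)[:2]-[550.87,-16.13];c,s=np.cos(.141),np.sin(.141);return np.array([c*p[0]+s*p[1],-s*p[0]+c*p[1]])
E
python3 - <<'E'
from h import *
s=ctrl.read_state();print(case(s["eef_pos"]),s["eef_pos"],s["force"])
d=ctrl.get_image("wrist");save(d,"w2")
E
```

```text
[44.40531038 77.40716872] [583.95634839  66.74939979  60.17538389] [ 0.28911527 -0.39377919 -0.41486703]
```

View pics/w2.png

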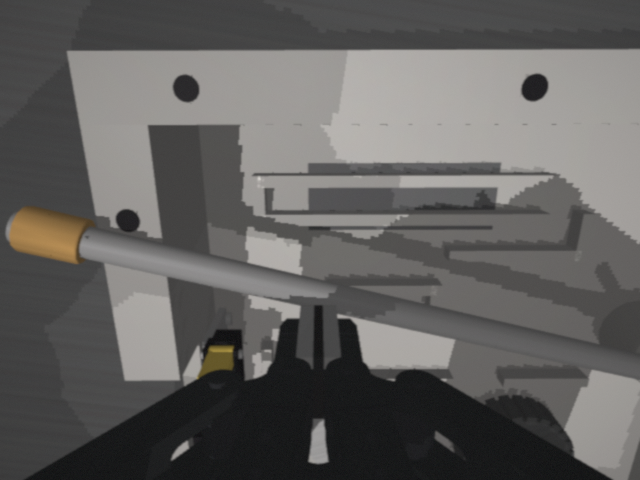

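```bash
python3 - <<'E'
from h import *
d=ctrl.get_image("wrist")
for uv,z in(((46,235),86),((170,262),80),((318,293),75),((450,325),70),((620,362),62)):
  p=atz(d,uv,z);print(uv,p,case(p), "az",np.arctan2(*(case(p)-[0,-110])))
s=ctrl.read_state();print(proj(d,[s["eef_pos"],s["eef_pos"]+np.array([11,1.5,0]),s["eef_pos"]+np.array([11,1.5,20]),s["eef_pos"]+np.array([-11,-1.5,20])]))
E
python3 - <<'E'
import cv2
from glob import glob
a=cv2.imread("pics/w2.png")[180:400,180:460];cv2.imwrite("pics/w2c.png",cv2.resize(a,None,fx=2.7,fy=2.7,interpolation=3))
E
```

```text
(46, 235) [606.27434319 170.27576273  86.        ] [ 81.05071781 176.76971111] az 0.27544904319700797
(170, 262) [599.55743278 128.03458673  80.        ] [ 68.4641761  135.89168763] az 0.27155433896169534
(318, 293) [592.36967701  70.14591754  75.        ] [53.21246848 79.58762679] az 0.2736343315804203
(450, 325) [583.14766448  11.81003023  70.        ] [35.88384313 23.12666676] az 0.26328921246704934
(620, 362) [571.33389576 -74.33231931  62.        ] [ 12.08144949 -60.50057505] az 0.2393921267870572
[[323.03832089 294.97872559]
 [323.28191527 271.71402769]
 [323.88008739 291.20490693]
 [323.32350202 341.19606622]]
```

View pics/w2c.png

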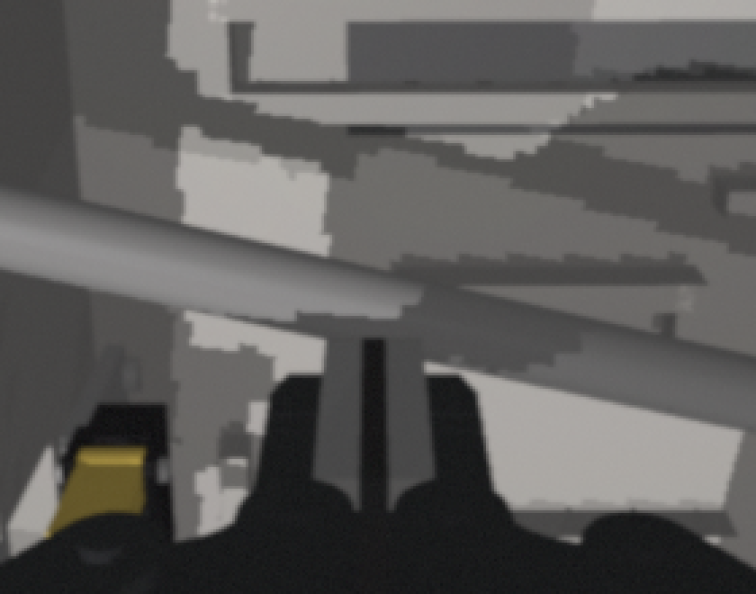

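The crop shows the fingertip edge at image row 305, right at the pipe's lower edge, and the pipe hasn't moved. That doesn't match the expected contact, so I'll check the side view.

Run:
```python
from h import *
d=ctrl.get_image("side");s=ctrl.read_state();p=proj(d,[s["eef_pos"],s["eef_pos"]+np.array([0,0,20]),s["eef_pos"]+np.array([0,0,73])]);print(p)
a=d["img"][170:290,250:410,::-1];a=cv2.resize(a,None,fx=5,fy=5,interpolation=2)
for q in p: cv2.circle(a,tuple(int(v) for v in (q-[250,170])*5),3,(0,0,255),1)
cv2.imwrite("pics/s2.png",a)
```

```text
[[321.92498271 229.60071455]
 [322.05983689 224.32830536]
 [322.42772693 209.94486604]]
```

View pics/s2.png

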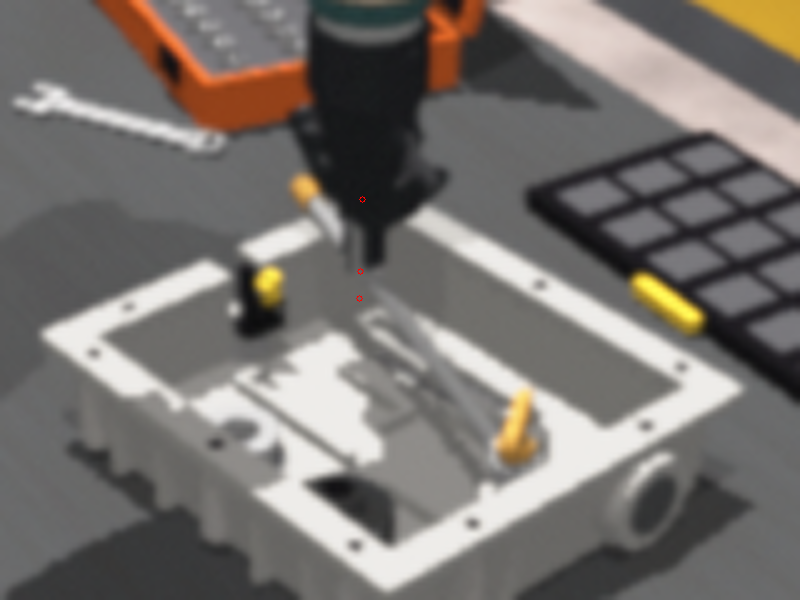

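Side view: the real fingertips (crop about (370,265)) sit about 22 mm above the reported TCP, marked at (360,298). The fingers therefore passed over the pipe without touching it. I'll back off, go 22 mm lower and push again.

Request:
{"fn": "step_arm", "kwargs": {
  "series": [
    [[0,0,0,0,0,-0.1,1],[0,0,0,0.12,0,0,1],[0,0,0,0.12,0,0,1],[0,0,0,0.08,0,0,1],[0,0,0,0,0,0.1,1],[0,0,0,0,0,0.1,1],[0,0,0,0,0,0.05,1],[0,0,0,0,0,0,1]]
  ]
}}

```text
clock: 8.05
eef_pos: [630.0, 73.4, 35.7]
tool_rot: [-3.141, 0.004, 0.14]
force: [-0.5, -0.1, 1.1]
width: -0.1
gripper_force: 0.0
```

Request:
{"fn": "step_arm", "kwargs": {
  "series": [
    [[0,0,0,-0.03,0,0,1],[0,0,0,-0.03,0,0,1],[0,0,0,-0.03,0,0,1],[0,0,0,-0.03,0,0,1],[0,0,0,-0.03,0,0,1],[0,0,0,-0.03,0,0,1],[0,0,0,-0.03,0,0,1],[0,0,0,-0.03,0,0,1]]
  ]
}}

```text
clock: 8.85
eef_pos: [596.6, 68.7, 37.8]
tool_rot: [-3.141, -0.001, 0.141]
force: [1.1, 0.2, -0.2]
width: 0.0
gripper_force: 0.6
```

Run:
```python
from h import *
s=ctrl.read_state();print(case(s["eef_pos"]),s["eef_pos"],s["force"])
d=ctrl.get_image("wrist");save(d,"w3")
```

```text
[57.16323007 77.53963228] [596.56904241  68.67346083  37.82374658] [ 1.06595418  0.21202114 -0.17924238]
```

View pics/w3.png

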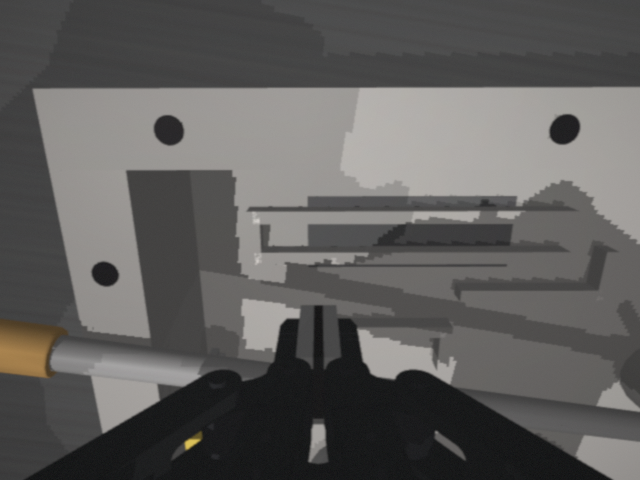

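The pipe is now on the −x side of the fingers and moving; its brass end is at (25,350).

Run:
```python
from h import *
d=ctrl.get_image("wrist")
for uv,z in(((60,354),84),((170,364),79),((560,413),62)):
  p=atz(d,uv,z);print(uv,case(p),"az",np.arctan2(*(case(p)-[0,-110])))
```

```text
(60, 354) [ 56.37477706 166.73054619] az 0.20096723971993613
(170, 364) [ 49.0282759  132.11601683] az 0.19979738326449847
(560, 413) [ 13.47361285 -21.91222287] az 0.1517802923838174
```

Request:
{"fn": "step_arm", "kwargs": {
  "series": [
    [[0,0,0,-0.03,0,0,1],[0,0,0,-0.03,0,0,1],[0,0,0,-0.03,0,0,1],[0,0,0,-0.03,0,0,1],[0,0,0,-0.03,0,0,1],[0,0,0,-0.02,0,0,1],[0,0,0,-0.015,0,0,1],[0,0,0,-0.01,0,0,1],[0,0,0,-0.01,0,0,1],[0,0,0,0,0,0,1]]
  ]
}}

```text
clock: 9.95
eef_pos: [565.7, 63.9, 37.6]
tool_rot: [3.142, 0.001, 0.14]
force: [0.4, -0.3, -0.4]
width: 0.2
gripper_force: 0.1
```

Request:
{"fn": "step_arm", "kwargs": {
  "series": [
    [[0,0,0,-0.01,0,0,1],[0,0,0,-0.01,0,0,1],[0,0,0,-0.007,0,0,1]]
  ]
}}

```text
clock: 10.25
eef_pos: [561.9, 63.6, 37.6]
tool_rot: [-3.142, 0.0, 0.141]
force: [0.8, 0.2, 0.6]
width: 0.1
gripper_force: 0.2
```

Run:
```python
from h import *
s=ctrl.read_state();print(case(s["eef_pos"]),s["eef_pos"],s["force"])
d=ctrl.get_image("top");save(d,"t3")
a=d["img"][140:310,220:420,::-1];cv2.imwrite("pics/t3c.png",cv2.resize(a,None,fx=4,fy=4,interpolation=2)[:600,:800])
```

```text
[22.11418914 77.38414685] [561.88968052  63.59396243  37.62629254] [0.76030488 0.15728459 0.60422913]
```

View pics/t3c.png

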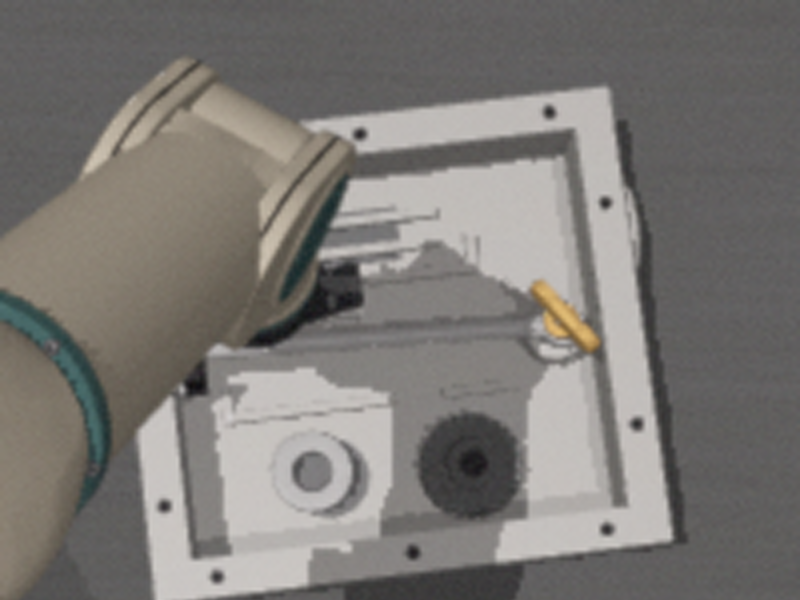

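The arm hides the clip from the top camera; the nut is unmoved and the pipe is nearly aligned. I'll continue in 1 mm steps, watching the force.

Request:
{"fn": "step_arm", "kwargs": {
  "series": [
    [[0,0,0,-0.007,0,0,1],[0,0,0,-0.007,0,0,1],[0,0,0,0,0,0,1]]
  ]
}}

```text
clock: 10.6
eef_pos: [559.7, 63.2, 37.6]
tool_rot: [-3.142, 0.001, 0.14]
force: [-0.6, -0.7, -0.7]
width: 0.2
gripper_force: 0.0
```

Request:
{"fn": "step_arm", "kwargs": {
  "series": [
    [[0,0,0,-0.007,0,0,1],[0,0,0,0,0,0,1]]
  ]
}}

```text
clock: 10.8
eef_pos: [558.9, 63.2, 37.7]
tool_rot: [-3.142, 0.0, 0.14]
force: [0.6, 0.7, 0.1]
width: 0.1
gripper_force: 0.0
```

Request:
{"fn": "step_arm", "kwargs": {
  "series": [
    [[0,0,0,-0.007,0,0,1],[0,0,0,0,0,0,1]]
  ]
}}

```text
clock: 11.0
eef_pos: [557.8, 63.0, 37.7]
tool_rot: [-3.142, 0.0, 0.14]
force: [-0.7, 0.4, -0.9]
width: -0.2
gripper_force: 0.0
```

Run:
```python
from h import *
s=ctrl.read_state();print(case(s["eef_pos"]),s["eef_pos"],s["force"])
d=ctrl.get_image("wrist");save(d,"w4")
e=lambda x,y:np.array([550.87,-16.13])+[np.cos(.141)*x-np.sin(.141)*y,np.sin(.141)*x+np.cos(.141)*y]
print(proj(d,[[*e(0,196),76],[*e(0,196),70]]),[proj(d,[*e(0,y),z]).round().tolist() for y,z in((122,72),(140,73),(170,75),(-20,62))])
```

```text
[18.00278628 77.37187995] [557.8208033   63.00402843  37.68560274] [-0.66821172  0.37407519 -0.88392412]
[[  2.90913259 384.90521421]
 [ 14.15740549 374.93162537]] [[[206.0, 378.0]], [[157.0, 380.0]], [[75.0, 383.0]], [[566.0, 363.0]]]
```

View pics/w4.png

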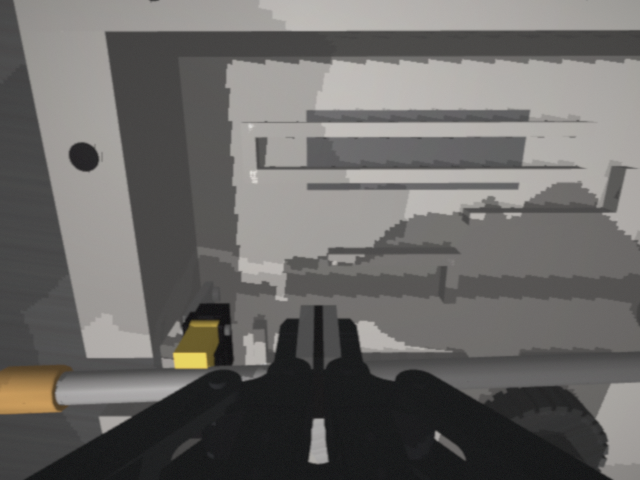

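The wrist view shows the pipe lying at the yellow jaw (195,370), with its brass end at (30,390), close to the predicted row for the mouth. No finger contact yet, so I'll nudge further.

Request:
{"fn": "step_arm", "kwargs": {
  "series": [
    [[0,0,0,-0.01,0,0,1],[0,0,0,0,0,0,1]]
  ]
}}

```text
clock: 11.25
eef_pos: [556.3, 62.8, 37.7]
tool_rot: [-3.141, 0.0, 0.14]
force: [0.2, 0.1, 0.2]
width: -0.2
gripper_force: 0.0
```

Request:
{"fn": "step_arm", "kwargs": {
  "series": [
    [[0,0,0,-0.007,0,0,1],[0,0,0,0,0,0,1]]
  ]
}}

```text
clock: 11.45
eef_pos: [555.3, 62.7, 37.7]
tool_rot: [-3.142, 0.0, 0.14]
force: [-0.6, 0.1, 0.2]
width: 0.1
gripper_force: 0.0
```

Run:
```python
from h import *
s=ctrl.read_state();print(case(s["eef_pos"]),s["eef_pos"],s["force"],s["torque"])
d=ctrl.get_image("wrist");save(d,"w5")
g=d["img"].astype(int)
for u in(90,120,150,500,560,600):print(u,g[340:420:3,u,2].tolist())
e=lambda x,y:np.array([550.87,-16.13])+[np.cos(.141)*x-np.sin(.141)*y,np.sin(.141)*x+np.cos(.141)*y]
for x in(0,-2):print([proj(d,[*e(x,y),z]).round().tolist() for y,z in((122,72),(140,73),(170,75),(170,81),(0,64),(-20,62))])
```

```text
[15.49527396 77.38470459] [555.33637335  62.66433691  37.7104238 ] [-0.58455132  0.12987955  0.19627683] [-0.02152791 -0.01223251 -0.00288973]
90 [170, 169, 169, 169, 100, 80, 81, 82, 76, 76, 94, 114, 127, 140, 154, 171, 170, 164, 163, 137, 80, 78, 79, 79, 81, 79, 80]
120 [172, 171, 171, 170, 102, 84, 81, 82, 71, 82, 102, 120, 134, 146, 164, 175, 169, 167, 160, 97, 73, 73, 72, 79, 166, 167, 166]
150 [126, 141, 158, 166, 102, 86, 86, 80, 73, 90, 110, 126, 140, 155, 172, 175, 170, 167, 153, 76, 76, 74, 46, 29, 26, 26, 26]
500 [107, 107, 107, 104, 72, 76, 83, 89, 94, 98, 103, 102, 104, 104, 90, 82, 49, 38, 40, 40, 39, 39, 38, 38, 39, 29, 27]
560 [105, 99, 81, 70, 74, 80, 86, 92, 94, 99, 102, 103, 103, 94, 56, 37, 38, 37, 38, 40, 40, 51, 53, 56, 52, 52, 52]
600 [103, 92, 79, 70, 74, 82, 87, 93, 95, 99, 99, 102, 99, 100, 100, 101, 101, 100, 99, 100, 100, 109, 141, 157, 161, 160, 131]
[[[205.0, 373.0]], [[157.0, 374.0]], [[74.0, 377.0]], [[64.0, 388.0]], [[520.0, 360.0]], [[567.0, 357.0]]]
[[[206.0, 377.0]], [[157.0, 379.0]], [[75.0, 382.0]], [[65.0, 393.0]], [[519.0, 365.0]], [[566.0, 362.0]]]
```

Request:
{"fn": "step_arm", "kwargs": {
  "series": [
    [[0,0,0,-0.007,0,0,1],[0,0,0,0,0,0,1]]
  ]
}}

```text
clock: 11.7
eef_pos: [555.2, 62.6, 37.9]
tool_rot: [3.141, -0.001, 0.141]
force: [2.0, -0.3, -1.0]
width: -0.2
gripper_force: 0.9
```

Request:
{"fn": "step_arm", "kwargs": {
  "series": [
    [[0,0,0,-0.007,0,0,1],[0,0,0,0,0,0,1]]
  ]
}}

```text
clock: 11.9
eef_pos: [555.1, 62.6, 38.0]
tool_rot: [3.141, -0.003, 0.141]
force: [4.0, 0.4, -1.8]
width: 0.0
gripper_force: 2.5
```

Finger contact is confirmed: 4 N, with the TCP stopped at case x of about 15.4. Next I'll back off, lift, and move over the pipe's press point.

Request:
{"fn": "step_arm", "kwargs": {
  "series": [
    [[0,0,0,0.03,0,0,1],[0,0,0,0,0,-0.15,1],[0,0,0,0,0,-0.15,1],[0,0,0,-0.07,-0.025,0,1],[0,0,0,-0.067,-0.025,0,1],[0,0,0,0,0,0,1],[0,0,0,0,0,0,1]]
  ]
}}

```text
clock: 12.6
eef_pos: [535.3, 67.8, 81.9]
tool_rot: [-3.141, 0.002, 0.141]
force: [0.4, -0.4, 0.2]
width: 0.4
gripper_force: 0.0
```

Run:
```python
from h import *
s=ctrl.read_state();print(case(s["eef_pos"]),s["eef_pos"],s["force"])
d=ctrl.get_image("wrist");save(d,"w6")
```

```text
[-3.60088819 85.30960263] [535.31601055  67.82694199  81.9350453 ] [ 0.39037868 -0.37929962  0.19053284]
```

View pics/w6.png

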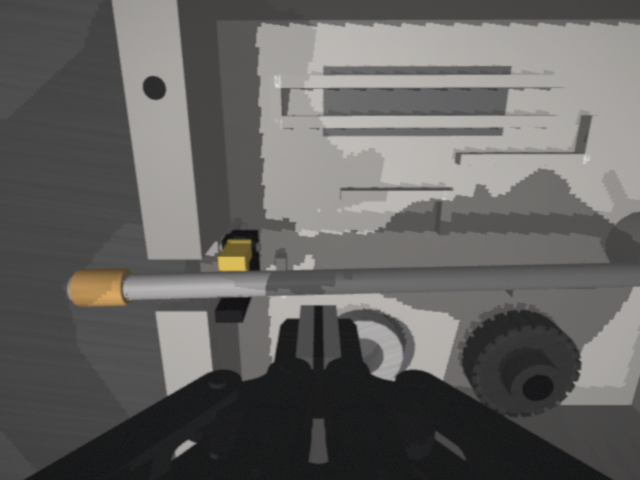

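The pipe lies between the yellow jaw (237,255) and the black finger (232,305), with its brass end at (97,287). I'll compute the pipe's x.

Run:
```python
from h import *
d=ctrl.get_image("wrist");g=cv2.GaussianBlur(cv2.cvtColor(d["img"],cv2.COLOR_RGB2GRAY),(3,3),0).astype(int)
for u in(150,190,350,450,600):print(u,g[255:310:2,u].tolist())
for uv,z in(((150,287),73.5),((318,281),70),((600,276),63)):print(case(atz(d,uv,z)))
s=ctrl.read_state()["eef_pos"];print(proj(d,[s,s+np.array([0,0,22]),s+np.array([10.9,1.5,22])]))
```

```text
150 [157, 162, 161, 108, 84, 84, 83, 81, 80, 79, 82, 101, 120, 133, 145, 157, 170, 178, 177, 171, 167, 158, 133, 91, 81, 80, 80, 81]
190 [158, 158, 147, 96, 73, 72, 73, 74, 74, 75, 90, 111, 128, 140, 151, 165, 177, 180, 174, 170, 165, 150, 106, 77, 77, 77, 77, 77]
350 [114, 113, 114, 114, 114, 114, 113, 98, 78, 82, 89, 94, 98, 104, 109, 109, 109, 108, 104, 107, 152, 180, 182, 182, 179, 163, 155, 153]
450 [112, 112, 112, 112, 112, 111, 92, 78, 83, 89, 94, 98, 103, 106, 106, 107, 106, 103, 101, 108, 111, 111, 111, 111, 111, 111, 111, 111]
600 [105, 105, 105, 104, 96, 76, 78, 85, 90, 93, 97, 100, 101, 101, 102, 99, 96, 102, 104, 104, 104, 104, 104, 104, 104, 104, 104, 104]
[ -2.71592308 164.92535272]
[-1.17251266 87.2271246 ]
[ -1.49123329 -49.6659866 ]
[[323.3159413  295.07857321]
 [323.97870491 319.35687597]
 [324.24624879 293.83168888]]
```

Request:
{"fn": "step_arm", "kwargs": {
  "series": [
    [[0,0,0,0.012,0,0.08,1],[0,0,0,0,0,0.06,1],[0,0,0,0,0,0.02,1],[0,0,0,0,0,0,1]]
  ]
}}

```text
clock: 13.1
eef_pos: [537.6, 67.6, 57.7]
tool_rot: [3.142, 0.002, 0.14]
force: [0.7, -0.2, 0.9]
width: 0.2
gripper_force: 0.0
```

Request:
{"fn": "step_arm", "kwargs": {
  "series": [
    [[0,0,0,0,0,0.01,1],[0,0,0,0,0,0.01,1],[0,0,0,0,0,0.01,1]]
  ]
}}

```text
clock: 13.4
eef_pos: [538.4, 67.9, 54.3]
tool_rot: [-3.142, -0.0, 0.14]
force: [0.5, -0.2, 0.9]
width: -0.4
gripper_force: 0.0
```

Request:
{"fn": "step_arm", "kwargs": {
  "series": [
    [[0,0,0,0,0,0.01,1],[0,0,0,0,0,0.01,1]]
  ]
}}

```text
clock: 13.6
eef_pos: [538.3, 67.9, 51.2]
tool_rot: [-3.142, -0.0, 0.141]
force: [-0.7, 0.1, 0.3]
width: -0.0
gripper_force: 0.0
```

Request:
{"fn": "step_arm", "kwargs": {
  "series": [
    [[0,0,0,0,0,0.008,1],[0,0,0,0,0,0,1]]
  ]
}}

```text
clock: 13.8
eef_pos: [538.3, 67.9, 50.1]
tool_rot: [-3.141, -0.0, 0.14]
force: [-0.4, 0.1, 2.0]
width: 0.0
gripper_force: 0.9
```

Request:
{"fn": "step_arm", "kwargs": {
  "series": [
    [[0,0,0,0,0,0.008,1],[0,0,0,0,0,0,1]]
  ]
}}

```text
clock: 14.0
eef_pos: [538.4, 67.9, 49.5]
tool_rot: [-3.141, -0.0, 0.14]
force: [-2.0, 0.5, 8.6]
width: 0.2
gripper_force: 3.8
```

Request:
{"fn": "step_arm", "kwargs": {
  "series": [
    [[0,0,0,0,0,0.008,1],[0,0,0,0,0,0,1]]
  ]
}}

```text
clock: 14.2
eef_pos: [538.4, 68.0, 48.8]
tool_rot: [-3.14, -0.001, 0.14]
force: [-2.9, 0.9, 13.1]
width: 0.1
gripper_force: 6.1
```

Request:
{"fn": "step_arm", "kwargs": {
  "series": [
    [[0,0,0,0,0,0.008,1],[0,0,0,0,0,0,1]]
  ]
}}

```text
clock: 14.4
eef_pos: [538.4, 68.0, 46.9]
tool_rot: [-3.141, -0.001, 0.14]
force: [0.5, 0.6, 2.5]
width: -0.4
gripper_force: 1.3
```

The jaw is wedging open: force peaked at 13 N, then fell. Home should come near TCP z of about 38.5, so I'll keep going gently.

Request:
{"fn": "step_arm", "kwargs": {
  "series": [
    [[0,0,0,0,0,0.008,1],[0,0,0,0,0,0.008,1]]
  ]
}}

```text
clock: 14.6
eef_pos: [538.2, 68.0, 43.8]
tool_rot: [-3.142, -0.0, 0.141]
force: [-0.9, -0.8, -0.2]
width: 0.1
gripper_force: 0.0
```

Request:
{"fn": "step_arm", "kwargs": {
  "series": [
    [[0,0,0,0,0,0.008,1],[0,0,0,0,0,0.008,1]]
  ]
}}

```text
clock: 14.8
eef_pos: [538.1, 67.6, 41.2]
tool_rot: [3.141, 0.0, 0.14]
force: [0.0, -0.1, 0.1]
width: 0.2
gripper_force: 0.0
```

Request:
{"fn": "step_arm", "kwargs": {
  "series": [
    [[0,0,0,0,0,0.008,1],[0,0,0,0,0,0.004,1]]
  ]
}}

```text
clock: 15.0
eef_pos: [538.1, 67.7, 39.5]
tool_rot: [3.141, 0.0, 0.14]
force: [0.1, 0.1, 0.6]
width: 0.0
gripper_force: 0.0
```

Request:
{"fn": "step_arm", "kwargs": {
  "series": [
    [[0,0,0,0,0,0.004,1],[0,0,0,0,0,0.004,1]]
  ]
}}

```text
clock: 15.2
eef_pos: [538.3, 67.8, 38.5]
tool_rot: [3.142, -0.0, 0.14]
force: [0.2, -0.4, -0.4]
width: 0.2
gripper_force: 0.0
```

Request:
{"fn": "step_arm", "kwargs": {
  "series": [
    [[0,0,0,0,0,0.006,1],[0,0,0,0,0,0,1]]
  ]
}}

```text
clock: 15.4
eef_pos: [538.4, 67.8, 38.1]
tool_rot: [-3.141, -0.0, 0.14]
force: [-1.1, -0.4, 4.0]
width: 0.2
gripper_force: 2.0
```

Request:
{"fn": "step_arm", "kwargs": {
  "series": [
    [[0,0,0,0,0,0.006,1],[0,0,0,0,0,0,1]]
  ]
}}

```text
clock: 15.6
eef_pos: [538.7, 67.9, 37.9]
tool_rot: [-3.141, -0.001, 0.14]
force: [-1.8, -0.4, 10.2]
width: 0.1
gripper_force: 5.2
```

Request:
{"fn": "step_arm", "kwargs": {
  "series": [
    [[0,0,0,0,0,0.006,1],[0,0,0,0,0,0,1]]
  ]
}}

```text
clock: 15.8
eef_pos: [539.0, 67.9, 37.7]
tool_rot: [-3.14, -0.002, 0.14]
force: [-3.2, 0.0, 16.2]
width: -0.1
gripper_force: 8.4
```

The pipe is home: stiff at 16 N, 12 mm below first contact. I'll lift and go over the nut.

Request:
{"fn": "step_arm", "kwargs": {
  "series": [
    [[0,0,0,0,0,-0.1,1],[0,0,0,0,0,-0.3,1],[0,0,0,0,0.26,-0.05,1],[0,0,0,0,0.26,0,0.5],[0,0,0,0,0.26,0,0.5],[0,0,0,0,0.26,0,0.5],[0,0,0,0,0.26,0,0.5],[0,0,-0.19,0,0,0,0.5],[0,0,-0.19,0,0,0,0.5],[0,0,-0.19,0,0,0,0.5],[0,0,-0.19,0,0,0,0.5],[0,0,-0.033,0,0,0,0.5]]
  ]
}}

```text
clock: 17.0
eef_pos: [565.5, -125.4, 103.5]
tool_rot: [-3.141, -0.001, 0.765]
force: [-0.5, -0.4, 0.1]
width: 42.8
gripper_force: 0.0
```

Request:
{"fn": "step_arm", "kwargs": {
  "series": [
    [[0,0,0,0,0,0,0.5],[0,0,0,0,0,0,0.5]]
  ]
}}

```text
clock: 17.2
eef_pos: [565.5, -125.3, 103.3]
tool_rot: [-3.142, 0.0, 0.761]
force: [0.6, 0.2, -0.8]
width: 42.9
gripper_force: 0.0
```

Run:
```python
from h import *
need([566.4,-124.5,53])
d=ctrl.get_image("wrist");save(d,"w7");t=ctrl.get_image("top");save(t,"t7");sd=ctrl.get_image("side")
print(ctrl.recognise(d,"wing_nut_grip")[:2])
s=ctrl.read_state()["eef_pos"];print(proj(d,[s,s+np.array([0,0,26]),[566.4,-124.5,87],[566.4,-124.5,98]]))
b=sd["img"][190:310,250:410,::-1];a=d["img"][:,:,::-1]
h=lambda i,w:cv2.resize(i,(w,int(i.shape[0]*w/i.shape[1])),interpolation=2)
w7=h(a,400);s7=h(b,400);t7=h(t["img"][140:310,220:420,::-1],400)
c=np.zeros((640,800,3),np.uint8);c[:300,:400]=w7;c[:300,400:]=s7;c[300:640,:400]=t7;cv2.imwrite("pics/m7.png",c[:600])
```

```text
t 17.2 pos [ 565.5 -125.3  103.3] rot [-3.1415e+00  2.0000e-04  7.6080e-01] F [ 0.6  0.2 -0.8] T [-0.04  0.03  0.03] w 42.874637489067275
shift/150: [0.0079 0.0005 0.3356] q [-0.09  0.7   0.41  1.82 -0.4   0.71 -0.26]
[{'centre': [311.1, 273.1], 'score': 0.83}]
[[322.77105924 298.45961224]
 [323.47740409 328.15841635]
 [322.7068117  281.50159588]
 [322.95586163 291.18840567]]
```

View pics/m7.png

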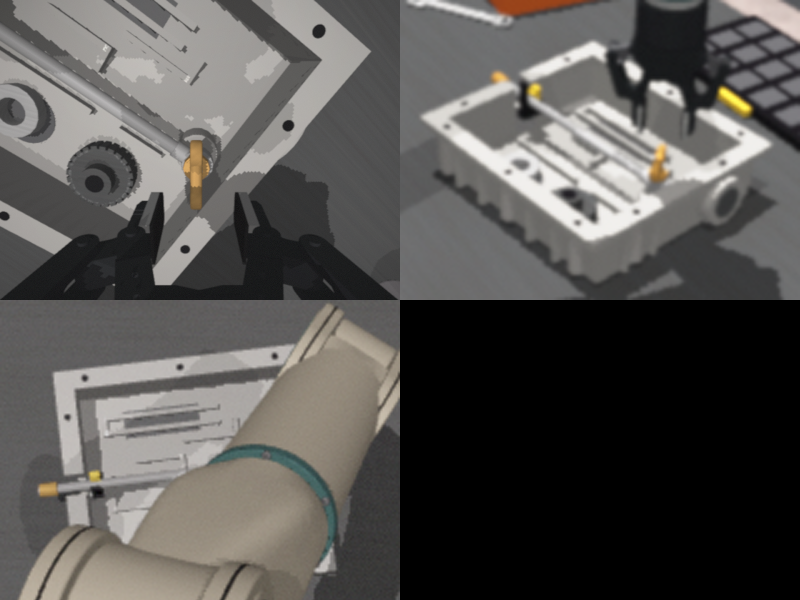

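The pipe is in the clip between the jaw and the black finger (side crop (525,90), top crop (95,483)). The nut wings are parallel to the fingers and nearly centred, at wrist column about 313. I'll measure the nut offset against the model.

Run:
```python
from h import *
from scipy.optimize import least_squares
d=ctrl.get_image("wrist");hsv=cv2.cvtColor(d["img"],cv2.COLOR_RGB2HSV)
m=cv2.inRange(hsv,(8,90,40),(30,255,255));m[:,:270]=0;m[:,380:]=0;m[:190]=0
m=cv2.morphologyEx(m,cv2.MORPH_OPEN,np.ones((3,3)));ys,xs=np.nonzero(m)
print(ys.min(),ys.max(),xs.min(),xs.max())
for r in range(ys.min(),ys.max(),8):q=xs[ys==r];print(r,q.min(),q.max(),end="; ")
def model(cx,cy,yaw,zc=87):
    P=[]
    for z in(zc-11,zc+11):
        for sgn in(1,-1):
            for a in np.linspace(-np.pi/2,np.pi/2,9):
                l=np.array([sgn*(23+5*np.cos(a)),4.5*np.sin(a)]);c,s=np.cos(yaw),np.sin(yaw)
                P.append([cx+c*l[0]-s*l[1],cy+s*l[0]+c*l[1],z])
    return proj(d,P)
M=model(566.4,-124.5,.7635);print("\nmodel",M.min(0),M.max(0))
M=model(566.4,-124.5,.7635,85);print("model85",M.min(0),M.max(0))
```

```text
225 335 293 335
225 307 320; 233 304 323; 241 304 323; 249 304 324; 257 297 331; 265 294 334; 273 294 334; 281 298 330; 289 304 323; 297 305 322; 305 305 322; 313 304 322; 321 304 322; 329 305 322; 
model [313.04142461 219.47767495] [333.58258268 345.1260977 ]
model85 [313.09414435 218.41501773] [333.42382852 342.8559693 ]
```

Request:
{"fn": "step_arm", "kwargs": {
  "series": [
    [[0,0,0,0.008,-0.014,0.08,0.5],[0,0,0,0,0,0.15,0.5],[0,0,0,0,0,0.07,0.5],[0,0,0,0,0,0.03,0.5],[0,0,0,0,0,0,0.5]]
  ]
}}

```text
clock: 17.95
eef_pos: [564.5, -122.9, 53.1]
tool_rot: [-3.141, 0.001, 0.763]
force: [0.0, -0.7, 0.9]
width: 42.7
gripper_force: 0.0
```

Request:
{"fn": "step_arm", "kwargs": {
  "series": [
    [[0,0,0,0,0,0,0.75],[0,0,0,0,0,0,0.8],[0,0,0,0,0,0,0.8]]
  ]
}}

```text
clock: 18.25
eef_pos: [565.4, -123.0, 54.5]
tool_rot: [3.141, -0.001, 0.763]
force: [-0.1, -0.0, 0.6]
width: 17.1
gripper_force: 0.0
```

Run:
```python
from h import *
need([566.4,-124.5,53])
d=ctrl.get_image("wrist");save(d,"w8");cv2.imwrite("pics/w8c.png",cv2.resize(d["img"][200:420,180:460,::-1],None,fx=2.7,fy=2.7))
```

```text
t 18.25 pos [ 565.4 -123.    54.5] rot [ 3.1407e+00 -7.0000e-04  7.6330e-01] F [-0.1 -0.   0.6] T [-0.02  0.   -0.01] w 17.095442887572922
shift/150: [-0.0022  0.0117  0.0101] q [-0.06  0.76  0.36  1.85 -0.45  0.6  -0.23]
```

View pics/w8c.png

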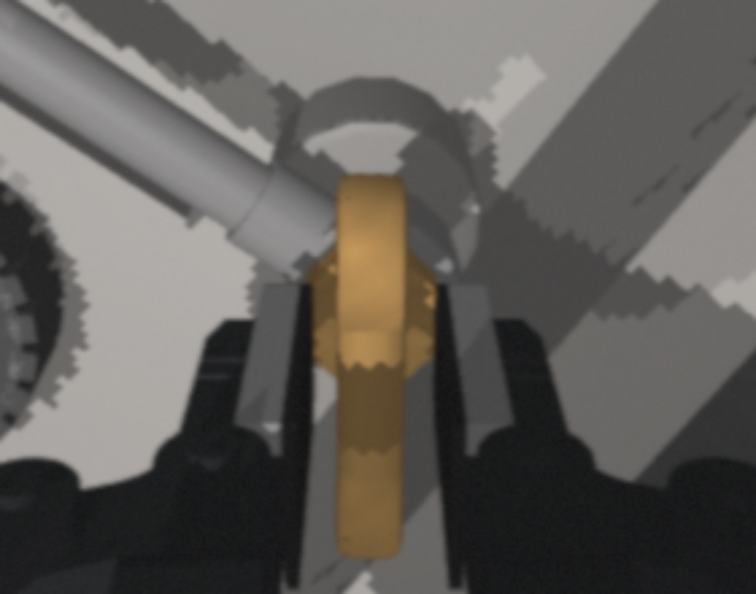

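The wings are centred between the pads, at crop column 371 between pads at 310 and 440. That image also takes me to 12 viewed pictures, past the limit of 10, so I'll view no more. Next: close and turn.

Request:
{"fn": "step_arm", "kwargs": {
  "series": [
    [[0,0,0,0,0,0,1],[0,0,0,0,0,0,1],[0,0,0,0,0,0,1],[0,0,0,0,0,0,1]]
  ]
}}

```text
clock: 18.7
eef_pos: [565.1, -122.8, 54.4]
tool_rot: [3.142, -0.0, 0.763]
force: [-0.9, 0.8, 6.3]
width: 7.6
gripper_force: 62.2
```

Request:
{"fn": "step_arm", "kwargs": {
  "series": [
    [[0,0,0.1,0,0,0,1],[0,0,0.1,0,0,0.001,1],[0,0,0.1,0,0,0,1],[0,0,0.1,0,0,0.001,1],[0,0,0.1,0,0,0,1],[0,0,0.1,0,0,0.001,1]]
  ]
}}

```text
clock: 19.3
eef_pos: [565.0, -122.7, 53.9]
tool_rot: [-3.141, -0.0, 0.289]
force: [-2.1, 1.7, 5.8]
width: 7.3
gripper_force: 62.4
```

```bash
python3 -c "
from h import *
need([566.4,-124.5,53])"
```

```text
t 19.3 pos [ 565.  -122.7   53.9] rot [-3.1412e+00 -4.0000e-04  2.8930e-01] F [-2.1  1.7  5.8] T [0.25 0.2  0.05] w 7.25891573850896
shift/150: [0.0053 0.0143 0.0063] q [-0.14  0.79  0.49  1.86 -0.59  0.64 -0.57]
```

Request:
{"fn": "step_arm", "kwargs": {
  "series": [
    [[0,0,0.1,0,0,0,1],[0,0,0.1,0,0,0.001,1],[0,0,0.1,0,0,0,1],[0,0,0.1,0,0,0.001,1],[0,0,0.1,0,0,0,1],[0,0,0.1,0,0,0.001,1]]
  ]
}}

```text
clock: 19.9
eef_pos: [565.0, -122.5, 53.5]
tool_rot: [-3.141, -0.0, -0.182]
force: [-2.5, 0.5, 7.2]
width: 7.6
gripper_force: 62.5
```

```bash
python3 -c "
from h import *
need([566.4,-124.5,53])"
```

```text
t 19.9 pos [ 565.  -122.5   53.5] rot [-3.1408e+00 -1.0000e-04 -1.8180e-01] F [-2.5  0.5  7.2] T [0.21 0.33 0.08] w 7.550149999675179
shift/150: [0.0113 0.0114 0.0035] q [-0.21  0.83  0.62  1.86 -0.72  0.7  -0.92]
```

Request:
{"fn": "step_arm", "kwargs": {
  "series": [
    [[0,0,0.05,0,0,0,1],[0,0,0.05,0,0,0.001,1]]
  ]
}}

```text
clock: 20.1
eef_pos: [565.0, -122.5, 53.4]
tool_rot: [-3.141, 0.0, -0.259]
force: [-1.2, 2.1, 7.6]
width: 7.4
gripper_force: 62.6
```

```bash
python3 -c "
from h import *
need([566.4,-124.5,53])"
```

```text
t 20.1 pos [ 565.  -122.5   53.4] rot [-3.1408  0.     -0.2586] F [-1.2  2.1  7.6] T [0.29 0.17 0.08] w 7.392645719663248
shift/150: [0.0122 0.0106 0.0028] q [-0.22  0.83  0.64  1.86 -0.74  0.71 -0.97]
```

Turned 1.02 rad so far. I'll go on in small steps, watching the z torque and yaw lag.

Request:
{"fn": "step_arm", "kwargs": {
  "series": [
    [[0,0,0.06,0,0,0,1],[0,0,0.06,0,0,0.001,1],[0,0,0,0,0,0,1]]
  ]
}}

```text
clock: 20.4
eef_pos: [565.0, -122.5, 53.3]
tool_rot: [-3.141, 0.0, -0.353]
force: [-2.1, 2.3, 7.3]
width: 7.4
gripper_force: 62.6
```

```bash
python3 -c "
from h import *
need([566.4,-124.5,53])"
```

```text
t 20.4 pos [ 565.  -122.5   53.3] rot [-3.1407e+00  1.0000e-04 -3.5250e-01] F [-2.1  2.3  7.3] T [ 0.37  0.36 -0.05] w 7.411951465675874
shift/150: [0.0132 0.0096 0.0021] q [-0.23  0.84  0.66  1.86 -0.77  0.72 -1.05]
```

Request:
{"fn": "step_arm", "kwargs": {
  "series": [
    [[0,0,0.05,0,0,0,1],[0,0,0.05,0,0,0,1],[0,0,0,0,0,0,1]]
  ]
}}

```text
clock: 20.7
eef_pos: [565.1, -122.5, 53.3]
tool_rot: [-3.141, 0.0, -0.429]
force: [-1.8, 1.2, 7.6]
width: 7.4
gripper_force: 62.8
```

```bash
python3 -c "
from h import *
need([566.4,-124.5,53])"
```

```text
t 20.7 pos [ 565.1 -122.5   53.3] rot [-3.1411e+00  2.0000e-04 -4.2900e-01] F [-1.8  1.2  7.6] T [0.26 0.37 0.42] w 7.359812706368603
shift/150: [0.0137 0.0086 0.0018] q [-0.24  0.85  0.68  1.86 -0.79  0.73 -1.11]
```

Request:
{"fn": "step_arm", "kwargs": {
  "series": [
    [[0,0,0.04,0,0,0,1],[0,0,0,0,0,0,1]]
  ]
}}

```text
clock: 20.9
eef_pos: [565.0, -122.4, 53.3]
tool_rot: [-3.141, 0.0, -0.458]
force: [-2.9, 1.0, 6.2]
width: 7.3
gripper_force: 65.5
```

```bash
python3 -c "
from h import *
need([566.4,-124.5,53])"
```

```text
t 20.9 pos [ 565.  -122.4   53.3] rot [-3.1414e+00  4.0000e-04 -4.5850e-01] F [-2.9  1.   6.2] T [0.23 0.41 1.  ] w 7.31485625468455
shift/150: [0.0142 0.0083 0.0019] q [-0.25  0.85  0.69  1.86 -0.8   0.73 -1.13]
```

At the stop: torque rose from 0.05 to 1.0 N m. I'll release and retreat.

Request:
{"fn": "step_arm", "kwargs": {
  "series": [
    [[0,0,0,0,0,0,0.6],[0,0,0,0,0,0,0.5],[0,0,0,0,0,0,0.5],[0,0,0,0,0,-0.1,0.5],[0,0,0,0,0,-0.3,0.5],[0,0,0,0,0,-0.3,0.5],[0,0,0,0,0,-0.3,0.5],[0,0,0,0,0,0,0.5],[0,0,0,0,0,0,0.5]]
  ]
}}

```text
clock: 21.8
eef_pos: [565.5, -123.1, 204.5]
tool_rot: [-3.14, -0.003, -0.462]
force: [-0.1, 0.1, 0.1]
width: 42.7
gripper_force: 0.0
```

Run:
```python
from h import *
need([565,-122.5,200])
d=ctrl.get_image("wrist")
hsv=cv2.cvtColor(d["img"],cv2.COLOR_RGB2HSV);m=cv2.inRange(hsv,(8,90,40),(22,255,255))
n,l,st,c=cv2.connectedComponentsWithStats(m)
for i in range(1,n):
    if st[i,4]>150:
        pts=np.argwhere(l==i)[:,::-1].astype(np.float32);r=cv2.minAreaRect(pts);b=cv2.boxPoints(r)
        print("comp",np.round(c[i]),st[i,4],np.round(r[1]),r[2],np.round(case(atz(d,c[i],75)),1))
        e=[atz(d,p,90)[:2] for p in b];v=max((e[1]-e[0],e[2]-e[1]),key=np.linalg.norm);print(" yaw",np.arctan2(v[1],v[0]))
for t in("pipe","jaw"):print(t,[(np.round(x["centre"]).tolist(),round(x["score"],2)) for x in ctrl.recognise(d,t)[:2]])
c0,s0=np.cos(.141),np.sin(.141);e=lambda x,y,z:[550.87+c0*x-s0*y,-16.13+s0*x+c0*y,z]
g=cv2.cvtColor(d["img"],cv2.COLOR_RGB2GRAY);print(proj(d,[e(-1.5,y,58) for y in(0,60,100,122,150,185)]).round())
```

```text
t 21.8 pos [ 565.5 -123.1  204.5] rot [-3.1403e+00 -2.6000e-03 -4.6210e-01] F [-0.1  0.1  0.1] T [-0.03  0.05 -0.03] w 42.74608432532481
shift/150: [-0.005  -0.0019  0.0302] q [-0.35  0.67  0.87  1.74 -0.6   1.01 -1.29]
comp [318. 224.] 1198 [28. 74.] 9.92624568939209 [  -2.8 -104.1]
 yaw -0.6392836499671172
comp [ 48. 397.] 419 [18. 31.] 56.30992889404297 [  1.5 173. ]
 yaw -1.4335413638321115
pipe [([190.0, 304.0], 0.68)]
jaw [([86.0, 356.0], 0.55)]
[[213. 286.]
 [157. 323.]
 [123. 346.]
 [104. 359.]
 [ 81. 374.]
 [ 53. 393.]]
```

```bash
python3 -c "
from cell import ctrl
print(ctrl.finish_job())"
```

```text
the job is handed in; nothing more can be done
None
```

I handed the job in at about 22 s: the pipe is home in the clip (13 N peak passing the jaw, then firm at 16 N) and the wing nut is at its clockwise stop (about 1 N m), though I judged home, jaw and stop from forces and travel with no close-up of the closed jaw, and I viewed 12 pictures, two over the limit of 10.

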